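# Mesh a tape reel with the dispenser's drive teeth

### The job

The tape dispenser on the packing table needs a reel. Take the reel with four notches in its flange, the one that fits the four teeth of the dispenser's drive plate, turn it until the notches line up with the teeth and lower it fully home (do not drop it), so that the flange lies flat on the plate, then let go. Leave the other two reels standing where they are.

Things in the scene. Friction and masses are not known exactly. Their poses are not given: they have to be found in the camera images.
- reel_a: The right reel: FOUR notches in the flange. Grey disc flange 116 mm wide, 8 thick, with a 52 mm wide roll of brown tape on its middle, up to 62 mm high; loose, 0.15 to 0.3 kg, stands flange down. Origin: centre of its underside; z up. The notches, open at the rim, 22 mm wide and 20 deep, go right through, centred on its +x, +y, -x and -y. Seated, its origin lies on plate_top; any quarter turn is as good.
- reel_b: A wrong reel: THREE notches, 120 degrees apart, one on its +x. Grey disc flange 116 mm wide, 8 thick, with a 52 mm wide roll of brown tape on its middle, up to 62 mm high; loose, 0.15 to 0.3 kg, stands flange down. Origin: centre of its underside; z up.
- reel_c: A wrong reel: plain round flange, no notches. Grey disc flange 116 mm wide, 8 thick, with a 52 mm wide roll of brown tape on its middle, up to 62 mm high; loose, 0.15 to 0.3 kg, stands flange down. Origin: centre of its underside; z up.
- plate_top (a point): Top centre of the drive plate, a 132 mm disc 55 mm above the table, z up. It turns with slight friction (0.12 N m), its frame with it. Four teeth on its +x, +y, -x, -y, 48 mm out: 10 mm wide, 12 long radially, 13 high, roof-shaped in the top 5. It lies on one end of a fixed housing 45 mm high; parts up to 120 mm high at the other end stay 105 mm or more from its axis.
There are look-alikes about, which are no part of the job. What is shaped like the reel_a but turquoise is not meant. Leave any turquoise look-alike of the reel_b alone.

How it is judged:
By the outcome, as a careful person would: the job done as asked, in the order asked, and still so for the second after the job is handed in, with the robot touching nothing.
It also fails if it takes over 32 s, if anything falls off the work surface, if the arm or the gripper's body presses on something with over 40 N, if the wrist force passes 120 N, or if a joint passes its speed limit or range.

### The arm

A 6-joint arm with a two-finger parallel gripper is mounted at the origin on the work surface. World frame = base frame: x ahead of the robot, y to its left, z up, the work surface at z = 0. Lengths are in mm, angles in rad, forces in N, time in s.
With the tool pointing down it reaches from about 275 to 825 mm from the base axis. Payload 4.9 kg.
Tool frame: the origin (TCP) lies between the finger pads; the fingertips stand ahead of it and the grasp point (between the pads) lies 5 mm behind it (r.tips_ahead is the x of the fingertips in the tool frame, in mm); x points along the fingers, y is the direction in which the jaws open and shut, and the axes are right-handed (so a half turn about x gives the same grasp; the last joint's range is limited). The gripper opens to 85 mm and grips with 20 to 120 N. Pads are 22 mm wide; open, the fingers measure 114 mm over their backs; the gripper's body (76 mm by 85 mm) begins 54 mm behind the grasp point. The pads swing forward as they close: fully open they stand 13 mm farther back than shut.
Start: joints at [-1.364, 0.326, -0.193, 1.052, 0, 1.437], TCP at [183.845, -518.382, 245.281] pointing down, gripper open.
Joint ranges: [-2.65, 2.65], [-0.97, 1.79], [-1.3, 1.35], [-1.93, 2.1], [-1.47, 1.37], [-3.14, 3.14]. Speed limits (rad/s): [2.57, 2.57, 3.14, 3.14, 3.14, 3.14].

### API

Orientations are given as a rotation vector (axis times angle).
In Python, from rig import r gives the robot as it stands.
- The arm moves only by the tool arm_command, never from a script. Its argument "plan" is a list of rows, each an object with "gripper": the closure, from 0 (fully open) to 1 (shut); "travel": the shift along the tool's x, y, z in cm, a list of three; "twist": the turn, a rotation vector about the tool's x, y, z in degrees, a list of three. In form: [{"gripper": gripper, "travel": [x, y, z], "twist": [rx, ry, rz]}, ...]. A call has 1 to 20 rows; each row shifts and turns the pose as measured when the row begins, along the tool's axes as they then stand; what a row does not reach is not made up. A row lasts 1/12 s, in which the tool goes at most 41.7 mm and 7.16 degrees, less where a joint would pass 70% of its speed; a pose out of reach is approached as far as the arm can. A call with a gripper value outside its range is refused whole. The fingers move at their own pace and stop on an object; "grip_force" is the grip in N (left out, the last holds). Time passes only in rows, so rows that do not move let the fingers close. It gives the time, the measured TCP pose, the force and the opening at its end, in the units of the state.
- r.sense(): the state, without advancing time (a new reading comes with each control period).
- r.capture(name): name is "scene" or "top" or "wrist"; returns (picture, depth): 384x512x3 uint8, blue, green, red; 384x512 float32, mm along the optical axis (not along the pixel's ray), 0 where there is no reading.
- r.camera_model(name): a dict with "fx", "fy", "cx", "cy" (pixels), "rvec" (rotation vector, rad) and "tvec" (3), from world to camera coordinates, as OpenCV has them; the wrist camera has in their place "mount" (4x4, takes a point from camera to tool coordinates, whose origin is the TCP and whose axes are the tool frame's). Camera axes: x right, y down, z forward; pixel columns grow to the right and rows downward; lengths in mm; the calibration is good to about 2 mm. A picture is of the moment at which its call begins: read the wrist's pose just before it. camera_model takes no time and is no camera call.
- r.sign_off(): hands the job in, once; it reports no verdict.
The state is a dict: "time_s": time; "qpos": joint angles; "qvel": joint speeds; "joint_efforts": joint torques, N m; "tcp_pos": TCP position; "orientation": TCP orientation; "contact_force": force on the tool from outside, world axes, zero at the start; "ft_torque": the same for the moment, N m; "finger_gap": finger opening in mm.
Only numpy, scipy, OpenCV 4.12 (cv2) and the standard library are available. Lean on these libraries where they do the work, as an engineer would, in place of code of your own. Each camera call takes 0.05 s, during which the arm holds its last target.

## Working session

There is one attempt and no reset: what is moved stays moved. The work goes in short steps, Python scripts to look and compute and a tool call to move; the robot and the scene stay as the last step left them, time stands still between calls to the robot, and variables do not carry over. Pictures are saved under pics/ and viewed, and the job is handed in when it is done.

Besides the shell and the picture viewer there is one more tool, called after ">>>" as a command line: name --argument value ..., lists and objects as JSON in quotes. arm_command: Moves the arm, as the interface text tells. Its arguments: {"type":"object","properties":{"plan":{"type":"array","items":{"type":"object","properties":{"gripper":{"type":"number"},"travel":{"type":"array","items":{"type":"number"}},"twist":{"type":"array","items":{"type":"number"}}}}},"grip_force":{"type":"number"}},"required":["plan"]}

```bash
mkdir -p pics; ls; python3 - <<'E'
from rig import r
import cv2
s=r.sense(); print(s, r.tips_ahead)
for n in("scene","top","wrist"):
    print(n,r.camera_model(n))
import numpy as np
for n in("scene","top"):
    p,d=r.capture(n); cv2.imwrite(f"pics/{n}0.png",p); np.save(f"pics/{n}0.npy",d)
E
```

```text
pics
{'time_s': 0.0, 'qpos': array([-1.36423034e+00,  3.26919267e-01, -1.93611186e-01,  1.05201541e+00,
       -1.92464755e-05,  1.43659572e+00]), 'qvel': array([ 0.00059826,  0.00105618, -0.00101684, -0.00192268, -0.00013325,
        0.0012263 ]), 'joint_efforts': array([-1.10925539e-03, -4.43396151e+01,  2.62441564e+01,  1.54532329e-02,
       -2.78257548e-04,  1.04562375e-06]), 'tcp_pos': array([ 183.70091527, -517.80172618,  244.50486966]), 'orientation': array([ 2.03709214,  0.35230568, -2.03726272]), 'contact_force': array([ 0.24019117, -0.10182929, -0.19854208]), 'ft_torque': array([-0.01839339,  0.02461043, -0.03140925]), 'finger_gap': 85.65548334371022} 14.0
scene {'fx': 417.06929215935395, 'fy': 417.06929215935395, 'cx': 254.6275791855857, 'cy': 189.23907165870887, 'rvec': array([ 0.96427779,  2.36247574, -1.16046028]), 'tvec': array([ 386.14998271,  -72.70515785, 1212.96118962])}
top {'fx': 357.3916715696275, 'fy': 357.3916715696275, 'cx': 258.28101837016567, 'cy': 191.4757030035173, 'rvec': array([ 2.14562281, -2.17907174,  0.14522591]), 'tvec': array([-135.90538652,  457.38699251,  897.02904817])}
wrist {'fx': 276.72939928501023, 'fy': 276.72939928501023, 'cx': 255.70532022007495, 'cy': 189.0904528157828, 'mount': array([[ 3.08871093e-04, -2.71717103e-01,  9.62377120e-01,
        -1.28968877e+02],
       [ 9.99998893e-01, -1.31683247e-03, -6.92739510e-04,
        -2.07439355e-01],
       [ 1.45551861e-03,  9.62376268e-01,  2.71716396e-01,
        -7.00056982e+01],
       [ 0.00000000e+00,  0.00000000e+00,  0.00000000e+00,
         1.00000000e+00]])}
```

View pics/scene0.png

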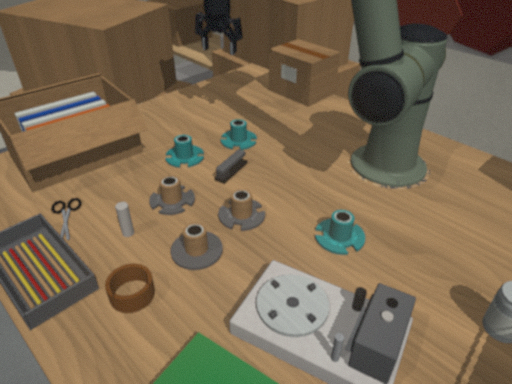

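View pics/top0.png

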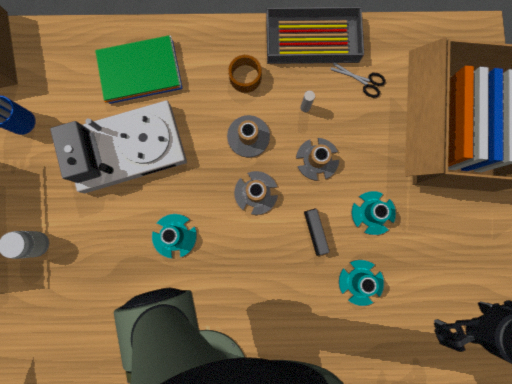

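The top view shows three grey reels at (249,135), (319,158) and (257,192). Three turquoise look-alikes are at (174,236), (374,213) and (361,283). The drive plate is at (143,137). I'll crop in close to count the notches.

```bash
python3 - <<'E'
import cv2
p=cv2.imread("pics/top0.png")
a=cv2.resize(p[105:225,215:355],None,fx=4,fy=4,interpolation=cv2.INTER_CUBIC)
cv2.imwrite("pics/crop1.png",a)
a=cv2.resize(p[95:195,45:195],None,fx=5,fy=5,interpolation=cv2.INTER_CUBIC)
cv2.imwrite("pics/crop2.png",a)
E
```

```text
(no output)
```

View pics/crop1.png

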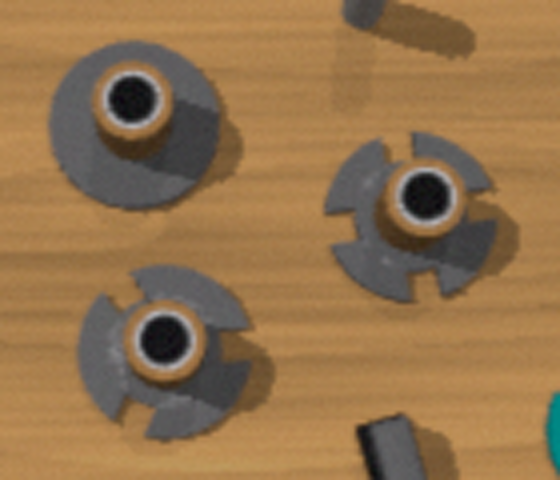

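View pics/crop2.png

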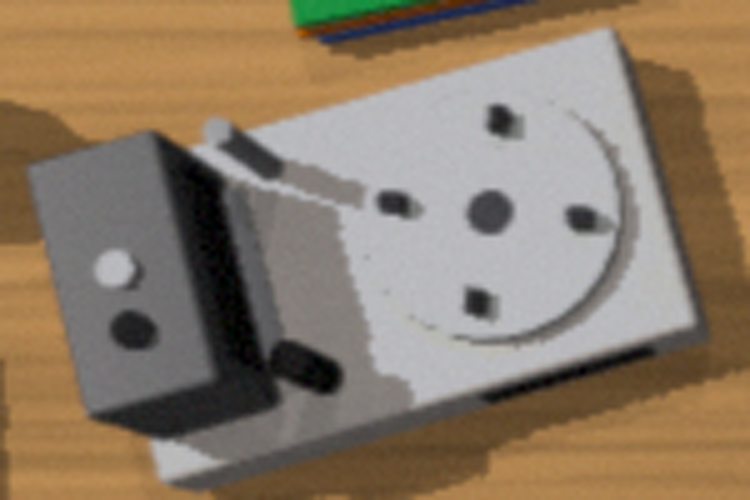

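Crop check: the grey reel at top (319,158) has four notches, so it is reel_a. The one at (257,192) has three and the one at (249,135) is plain. The plate, centred at about (143,137), shows four teeth. Next I'll measure both.

```bash
cat > h.py <<'E'
import numpy as np, cv2
from scipy.spatial.transform import Rotation as R
from scipy.optimize import least_squares
from rig import r
def ext(name,s=None):
    m=r.camera_model(name); K=np.array([[m['fx'],0,m['cx']],[0,m['fy'],m['cy']],[0,0,1]])
    if name=='wrist':
        T=np.eye(4);T[:3,:3]=R.from_rotvec(s['orientation']).as_matrix();T[:3,3]=s['tcp_pos']
        Q=np.linalg.inv(T@m['mount']); return K,Q[:3,:3],Q[:3,3]
    return K,R.from_rotvec(m['rvec']).as_matrix(),np.array(m['tvec'])
def ray(c,uv,z):
    K,Rm,t=c; uv=np.atleast_2d(uv).astype(float)
    d=(np.c_[uv,np.ones(len(uv))]@np.linalg.inv(K).T)@Rm; o=-Rm.T@t
    return o+d*((z-o[2])/d[:,2])[:,None]
def proj(c,P):
    K,Rm,t=c; q=(np.atleast_2d(P)@Rm.T+t)@K.T; return q[:,:2]/q[:,2:]
def circ(P,rad):
    f=lambda x: np.hypot(P[:,0]-x[0],P[:,1]-x[1])-rad
    s=least_squares(f,P.mean(0)[:2],loss='soft_l1',f_scale=1.0); return s.x,np.median(abs(s.fun))
def fourfold(ang): # deg list -> phase mod 90
    return np.degrees(np.angle(np.mean(np.exp(4j*np.radians(ang)))))/4
def blobs(mask,lo,hi):
    n,l,st,ce=cv2.connectedComponentsWithStats(mask.astype(np.uint8))
    return [(ce[i],st[i,4],l==i) for i in range(1,n) if lo<=st[i,4]<=hi]
def flange(c,img,z,guess):
    """circle fit on flange rim + notch angles; guess = world xy"""
    hsv=cv2.cvtColor(img,cv2.COLOR_BGR2HSV)
    grey=(hsv[...,1]<70)&(hsv[...,2]<140)
    vv,uu=np.mgrid[:384,:512]; W=ray(c,np.c_[uu.ravel(),vv.ravel()],z)
    near=(np.hypot(W[:,0]-guess[0],W[:,1]-guess[1])<75).reshape(384,512)
    m=(grey&near).astype(np.uint8)
    cs,_=cv2.findContours(m,cv2.RETR_EXTERNAL,cv2.CHAIN_APPROX_NONE)
    k=max(cs,key=cv2.contourArea)
    P=ray(c,k[:,0],z)[:,:2]
    x0,_=circ(P,58)
    for _ in range(4):
        rr=np.hypot(*(P-x0).T); x0,e=circ(P[abs(rr-57)<4],57.5)
    a=np.radians(np.arange(0,360,1.)); S=np.zeros(360)
    for q in (46,48,50,52,54):
        uv=proj(c,np.c_[x0[0]+q*np.cos(a),x0[1]+q*np.sin(a),np.full(360,z)])
        S+=cv2.remap((255*grey).astype(np.float32),uv[:,:1].astype(np.float32),uv[:,1:].astype(np.float32),cv2.INTER_LINEAR)[:,0]
    g=S<5*127
    st=[i for i in range(360) if g[i] and not g[i-1]]
    gaps=[]
    for i in st:
        n=0
        while g[(i+n)%360]: n+=1
        gaps.append(((i+(n-1)/2)%360,n))
    return x0,e,gaps
E
python3 - <<'E'
from h import *
c=ext('top'); p=cv2.imread('pics/top0.png')
g=ray(c,[318,160],8)[0]; print('guess',g)
print(flange(c,p,8,g))
for uv in [(257,193),(249,137)]:
    q=ray(c,uv,8)[0]; print(flange(c,p,8,q))
# hole at top z=62
hsv=cv2.cvtColor(p,cv2.COLOR_BGR2HSV)
for b in blobs(hsv[...,2]<45,20,400): 
    print('dark',b[0].round(1),b[1],ray(c,b[0],62)[0].round(1))
# teeth
sub=np.zeros((384,512),bool); sub[110:165,115:173]=1
for b in blobs((hsv[...,2]<110)&sub,5,200): print('tooth',b[0].round(1),b[1],ray(c,b[0],64)[0].round(1),ray(c,b[0],55)[0].round(1))
cs=ext('scene');ps=cv2.imread('pics/scene0.png')
d=np.load('pics/top0.npy'); print('depth z', [ (u,v,(c[1].T@(np.linalg.inv(c[0])@[u,v,1]*d[v,u]-c[2])).round(1)) for u,v in [(150,125),(307,170),(75,140),(100,128),(320,148)]])
E
```

```text
guess [ 540.57114892 -304.84125301    8.        ]
(array([ 558.92063983, -312.29975757]), np.float64(1.9342986853460573), [(107.0, 9), (183.5, 2), (323.5, 152)])
(array([ 455.99772351, -136.68877865]), np.float64(1.5883961845976913), [(34.5, 26), (154.5, 26), (274.0, 25)])
(array([ 610.31269334, -118.24546104]), np.float64(1.25028424229113), [])
dark [373.9  84.8] 132 [ 726.5 -447.9   62. ]
dark [247.6 129.3] 82 [ 611.4 -117.9   62. ]
dark [321.  153.6] 85 [ 545.6 -303.3   62. ]
dark [ 71.4 160.7] 37 [536.1 325.6  62. ]
dark [158.5 169.5] 64 [510.5 107.   62. ]
dark [255.6 189.5] 87 [ 456.1 -135.8   62. ]
dark [380.7 210.8] 92 [ 398.  -446.6   62. ]
dark [311.6 233.6] 109 [ 344.5 -272.2   62. ]
dark [168.4 235.3] 91 [346.   79.7  62. ]
dark [367.9 285. ] 98 [ 218.5 -405.    62. ]
tooth [171.6 112.5] 11 [657.7  75.7  64. ] [661.   77.8  55. ]
tooth [144.8 118.7] 27 [642.  143.7  64. ] [645.1 146.5  55. ]
tooth [123.4 135.1] 27 [599.9 196.6  64. ] [602.5 200.   55. ]
tooth [142.5 136.9] 56 [594.5 148.5  64. ] [597.1 151.4  55. ]
tooth [161.1 138.2] 27 [590.4 101.3  64. ] [593.  103.7  55. ]
tooth [160.2 153.8] 42 [550.1 102.9  64. ] [552.2 105.3  55. ]
tooth [139.9 155.1] 24 [547.6 153.8  64. ] [549.7 156.7  55. ]
depth z [(150, 125, array([628. , 132.6,  55.8])), (307, 170, array([ 513.6, -274.3,    8.6])), (75, 140, array([572.7, 289. , 121.2])), (100, 128, array([622.5, 261.1,  53.5])), (320, 148, array([ 560. , -301.1,   62.5]))]
```

```bash
python3 - <<'E'
s=open('h.py').read()
s=s.replace("k=max(cs,key=cv2.contourArea)\n    P=ray(c,k[:,0],z)[:,:2]\n    x0,_=circ(P,58)","k=np.concatenate([q for q in cs if cv2.contourArea(q)>15])\n    P=ray(c,k[:,0],z)[:,:2]\n    x0=np.array(guess[:2],float)")
s=s.replace("for _ in range(4):\n        rr=np.hypot(*(P-x0).T); x0,e=circ(P[abs(rr-57)<4],57.5)","for w in (9,6,4,4):\n        rr=np.hypot(*(P-x0).T); x0,e=circ(P[abs(rr-57)<w],57.5)")
open('h.py','w').write(s)
E
python3 - <<'E'
from h import *
c=ext('top'); p=cv2.imread('pics/top0.png')
for g in [(545.6,-303.3),(456,-136),(611,-118)]:
    x=flange(c,p,8,g); print(x, fourfold([q[0] for q in x[2]]) if x[2] else '')
s=r.sense();Rm=R.from_rotvec(s['orientation']).as_matrix();print(Rm.round(3))
E
```

```text
(array([ 544.64946024, -303.00570204]), np.float64(1.159771782121794), [(99.0, 25), (188.0, 25), (278.5, 24), (8.5, 24)]) 8.500000000000005
(array([ 455.95942152, -136.75191413]), np.float64(1.5668291597398643), [(34.5, 26), (154.5, 26), (274.0, 25)]) -18.249999999999833
(array([ 610.31269334, -118.24546104]), np.float64(1.25028424229113), []) 
[[-0.     0.334 -0.942]
 [ 0.002 -0.942 -0.334]
 [-1.    -0.002 -0.   ]]
```

>>> arm_command --plan '[{"gripper": 0, "travel": [0.5, -0.7, -3.6]}, {"gripper": 0, "travel": [0.5, -0.7, -3.6]}, {"gripper": 0, "travel": [0.5, -0.7, -3.6]}, {"gripper": 0, "travel": [0.5, -0.7, -3.6]}, {"gripper": 0, "travel": [0.5, -0.7, -3.6]}, {"gripper": 0, "travel": [0.5, -0.7, -3.6]}, {"gripper": 0, "travel": [0.5, -0.7, -3.6]}, {"gripper": 0, "travel": [0.5, -0.7, -3.6]}, {"gripper": 0, "travel": [0.5, -0.7, -3.6]}, {"gripper": 0, "travel": [0.5, -0.7, -3.6]}, {"gripper": 0, "travel": [0.5, -0.7, -3.6]}, {"gripper": 0, "twist": [-6.5, 0, 0]}, {"gripper": 0, "twist": [-6.5, 0, 0]}, {"gripper": 0, "twist": [-6.5, 0, 0]}, {"gripper": 0, "twist": [-6.5, 0, 0]}, {"gripper": 0, "twist": [-6.5, 0, 0]}, {"gripper": 0, "twist": [-6.5, 0, 0]}, {"gripper": 0, "twist": [-6.5, 0, 0]}, {"gripper": 0, "twist": [-6.5, 0, 0]}, {"gripper": 0, "twist": [-6.5, 0, 0]}]'

```text
invalid input
```

>>> arm_command --plan '[{"gripper": 0, "travel": [0.5, -0.7, -3.6], "twist": [0, 0, 0]}, {"gripper": 0, "travel": [0.5, -0.7, -3.6], "twist": [0, 0, 0]}, {"gripper": 0, "travel": [0.5, -0.7, -3.6], "twist": [0, 0, 0]}, {"gripper": 0, "travel": [0.5, -0.7, -3.6], "twist": [0, 0, 0]}, {"gripper": 0, "travel": [0.5, -0.7, -3.6], "twist": [0, 0, 0]}, {"gripper": 0, "travel": [0.5, -0.7, -3.6], "twist": [0, 0, 0]}, {"gripper": 0, "travel": [0.5, -0.7, -3.6], "twist": [0, 0, 0]}, {"gripper": 0, "travel": [0.5, -0.7, -3.6], "twist": [0, 0, 0]}, {"gripper": 0, "travel": [0.5, -0.7, -3.6], "twist": [0, 0, 0]}, {"gripper": 0, "travel": [0.5, -0.7, -3.6], "twist": [0, 0, 0]}, {"gripper": 0, "travel": [0.5, -0.7, -3.6], "twist": [0, 0, 0]}, {"gripper": 0, "travel": [0, 0, 0], "twist": [-6.5, 0, 0]}, {"gripper": 0, "travel": [0, 0, 0], "twist": [-6.5, 0, 0]}, {"gripper": 0, "travel": [0, 0, 0], "twist": [-6.5, 0, 0]}, {"gripper": 0, "travel": [0, 0, 0], "twist": [-6.5, 0, 0]}, {"gripper": 0, "travel": [0, 0, 0], "twist": [-6.5, 0, 0]}, {"gripper": 0, "travel": [0, 0, 0], "twist": [-6.5, 0, 0]}, {"gripper": 0, "travel": [0, 0, 0], "twist": [-6.5, 0, 0]}, {"gripper": 0, "travel": [0, 0, 0], "twist": [-6.5, 0, 0]}, {"gripper": 0, "travel": [0, 0, 0], "twist": [-6.5, 0, 0]}]'

```text
time_s: 1.77
tcp_pos: [544.6, -299.3, 174.5]
orientation: [1.329, 1.147, -1.335]
contact_force: [0.2, 1.0, 0.2]
finger_gap: 85.4
```

```bash
cat >> h.py <<'E'
def tool_delta(s,dw):
    return R.from_rotvec(s['orientation']).as_matrix().T@np.array(dw)
E
python3 - <<'E'
from h import *
s=r.sense();p,d=r.capture('wrist');cv2.imwrite('pics/w1.png',p);np.save('pics/w1.npy',d)
print(s['tcp_pos'],s['qpos'],R.from_rotvec(s['orientation']).as_matrix().round(3))
c=ext('wrist',s)
print(proj(c,[[545,-303,8],[545,-303,62]]))
E
```

```text
[ 544.63802618 -299.29370032  174.48738673] [-0.62173284  0.52200481 -0.07559436  0.99195989  0.00115501  1.11149571] [[-0.015  0.987 -0.162]
 [ 0.012 -0.162 -0.987]
 [-1.    -0.016 -0.009]]
[[258.32664993 181.57731431]
 [257.95860253 195.59257116]]
```

View pics/w1.png

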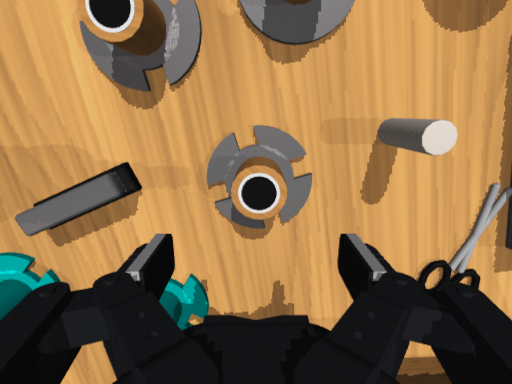

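The wrist view shows the four-notch grey reel centred at about (259,180), with its roll top at (259,191) between the open fingers. That agrees with the projected estimate.

```bash
python3 - <<'E'
from h import *
s=r.sense();p=cv2.imread('pics/w1.png');c=ext('wrist',s)
x=flange(c,p,8,(545,-303));print(x,fourfold([q[0] for q in x[2]]))
hsv=cv2.cvtColor(p,cv2.COLOR_BGR2HSV)
sub=np.zeros((384,512),bool); sub[165:220,230:290]=1
for b in blobs((hsv[...,2]<45)&sub,50,2000): print(b[0],b[1],ray(c,b[0],62)[0])
xy=np.array([545,-303]); 
for nm,w in (('down150', [545-s['tcp_pos'][0],-303-s['tcp_pos'][1],0]),): print(tool_delta(s,w))
E
```

```text
(array([ 545.85966344, -300.31997024]), np.float64(0.44972296228503694), [(98.0, 25), (187.5, 24), (279.0, 25), (9.5, 24)]) 8.499999999999993
[258.65429234 192.75986079] 862 [ 545.94259764 -300.30943754   62.        ]
[-0.05237103  1.05759349  3.6518493 ]
```

>>> arm_command --plan '[{"gripper": 0, "travel": [2.0, 0.1, 0.1], "twist": [0, -0.5, 0.9]}, {"gripper": 0, "travel": [2.5, 0, 0], "twist": [0, 0, 0]}, {"gripper": 0, "travel": [2.0, 0, 0], "twist": [0, 0, 0]}, {"gripper": 0, "travel": [0, 0, 0], "twist": [0, 0, 0]}]'

```text
time_s: 2.15
tcp_pos: [545.8, -300.6, 107.9]
orientation: [1.332, 1.123, -1.331]
contact_force: [0.5, -0.1, -0.5]
finger_gap: 85.9
```

```bash
python3 - <<'E'
from h import *
s=r.sense();print(s['tcp_pos'],R.from_rotvec(s['orientation']).as_matrix().round(4))
print(tool_delta(s,np.array([545.9,-300.3,36])-s['tcp_pos']))
E
```

```text
[ 545.79288381 -300.58757319  107.91360328] [[ 1.800e-03  9.860e-01 -1.669e-01]
 [-9.000e-04 -1.669e-01 -9.860e-01]
 [-1.000e+00  2.000e-03  6.000e-04]]
[71.91339041 -0.08286239 -0.34339866]
```

>>> arm_command --plan '[{"gripper": 0, "travel": [2.5, 0, 0], "twist": [0, 0, 0]}, {"gripper": 0, "travel": [2.5, 0, 0], "twist": [0, 0, 0]}, {"gripper": 0, "travel": [1.5, 0, 0], "twist": [0, 0, 0]}, {"gripper": 0, "travel": [0.6, 0, 0], "twist": [0, 0, 0]}, {"gripper": 0, "travel": [0, 0, 0], "twist": [0, 0, 0]}]'

```text
time_s: 2.57
tcp_pos: [546.8, -301.3, 36.9]
orientation: [1.338, 1.118, -1.337]
contact_force: [-0.6, -0.3, 0.7]
finger_gap: 85.3
```

>>> arm_command --plan '[{"gripper": 1, "travel": [0, -0.05, -0.05], "twist": [0, 0, 0]}, {"gripper": 1, "travel": [0, 0, 0], "twist": [0, 0, 0]}, {"gripper": 1, "travel": [0, 0, 0], "twist": [0, 0, 0]}, {"gripper": 1, "travel": [0, 0, 0], "twist": [0, 0, 0]}, {"gripper": 1, "travel": [0, 0, 0], "twist": [0, 0, 0]}, {"gripper": 1, "travel": [0, 0, 0], "twist": [0, 0, 0]}, {"gripper": 1, "travel": [0, 0, 0], "twist": [0, 0, 0]}, {"gripper": 1, "travel": [0, 0, 0], "twist": [0, 0, 0]}]' --grip_force 50

```text
time_s: 3.23
tcp_pos: [548.9, -302.5, 42.7]
orientation: [1.34, 1.11, -1.335]
contact_force: [0.2, 0.1, -2.0]
finger_gap: 51.2
```

```bash
python3 - <<'E'
from h import *
s=r.sense();print(s);p,d=r.capture('wrist');cv2.imwrite('pics/w2.png',p)
p,d=r.capture('scene');cv2.imwrite('pics/s2.png',cv2.resize(p[130:290,100:340],None,fx=3,fy=3))
s=r.sense();print(s['tcp_pos'],R.from_rotvec(s['orientation']).as_matrix().round(4))
E
```

```text
{'time_s': 3.2333, 'qpos': array([-6.21441527e-01,  6.49288245e-01, -2.29130012e-01,  6.83183324e-01,
        1.62683277e-04,  1.12791869e+00]), 'qvel': array([-0.0010433 , -0.00159512, -0.0015072 , -0.00019871,  0.00038769,
        0.00034042]), 'joint_efforts': array([ 4.65649122e-03, -5.66329730e+01,  2.19485486e+01, -7.73943518e-02,
        5.20837384e-04, -2.72204863e-05]), 'tcp_pos': array([ 548.89280513, -302.47286829,   42.71344105]), 'orientation': array([ 1.33977132,  1.11009298, -1.335481  ]), 'contact_force': array([ 0.23547569,  0.13298506, -2.02925986]), 'ft_torque': array([ 0.05122267,  0.00511595, -0.02394726]), 'finger_gap': 51.197610738981474}
[ 548.80189315 -302.40943919   42.59651209] [[ 0.0074  0.9841 -0.1776]
 [-0.005  -0.1776 -0.9841]
 [-1.      0.0081  0.0037]]
```

View pics/w2.png

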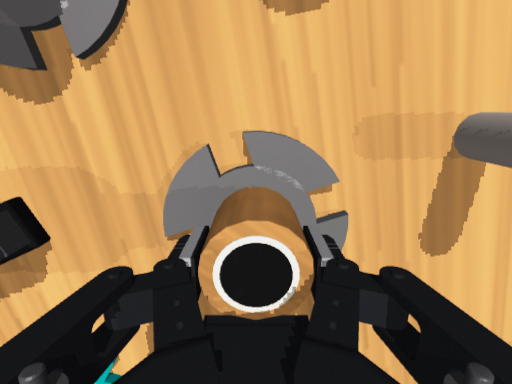

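View pics/s2.png

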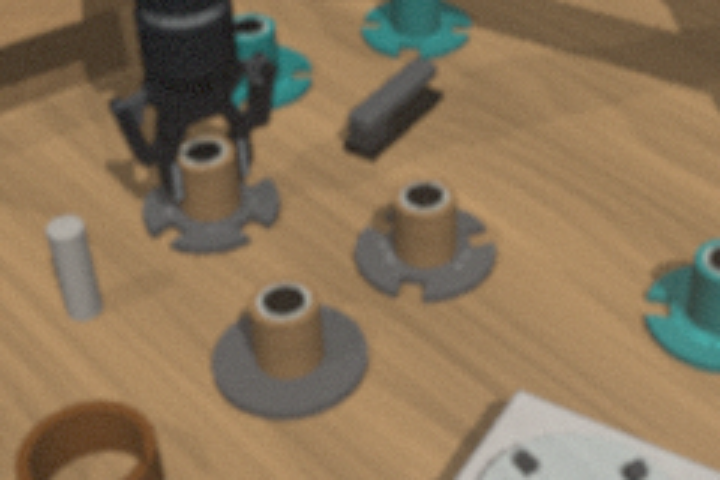

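>>> arm_command --plan '[{"gripper": 1, "travel": [-1.5, 0, 0], "twist": [0, 0.2, -0.5]}, {"gripper": 1, "travel": [-2.5, 0, 0], "twist": [0, 0, 0]}, {"gripper": 1, "travel": [-3, 0, 0], "twist": [0, 0, 0]}, {"gripper": 1, "travel": [-3, 0, 0], "twist": [0, 0, 0]}, {"gripper": 1, "travel": [-3, 0, 0], "twist": [0, 0, 0]}, {"gripper": 1, "travel": [-2, 0, 0], "twist": [0, 0, 0]}, {"gripper": 1, "travel": [-0.5, 0, 0], "twist": [0, 0, 0]}, {"gripper": 1, "travel": [0, 0, 0], "twist": [0, 0, 0]}]'

```text
time_s: 4.0
tcp_pos: [546.2, -300.5, 199.9]
orientation: [1.339, 1.13, -1.344]
contact_force: [0.9, 0.3, -2.1]
finger_gap: 50.3
```

```bash
cat > st.py <<'E'
from h import *
import sys
s=r.sense();print(s['time_s'],s['tcp_pos'].round(2),R.from_rotvec(s['orientation']).as_matrix().round(4),s['qpos'].round(2),s['contact_force'].round(1),s['finger_gap'])
if len(sys.argv)>1:
    d=tool_delta(s,np.array([float(a) for a in sys.argv[1:4]])-s['tcp_pos']); 
    Rm=R.from_rotvec(s['orientation']).as_matrix(); e=Rm.T@[-Rm[0,0],-Rm[1,0],0]
    yaw=np.degrees(np.arctan2(Rm[1,1],Rm[0,1]))
    print('delta tool mm',d.round(2),'level twist deg y,z',np.degrees([-e[2],e[1]]).round(2),'yaw of y',yaw)
E
python3 st.py 595 149 190
```

```text
4.0 [ 546.21 -300.52  199.91] [[-0.0088  0.984  -0.1778]
 [ 0.0059 -0.1778 -0.9841]
 [-0.9999 -0.0097 -0.0042]] [-0.62  0.5  -0.04  1.04 -0.    1.13] [ 0.9  0.3 -2.1] 50.31518301794923
delta tool mm [  12.13  -31.8  -450.98] level twist deg y,z [-0.24  0.56] yaw of y -10.239871926878244
```

>>> arm_command --plan '[{"gripper": 1, "travel": [0, -0.2, -2.0], "twist": [1.4, -0.2, 0.6]}, {"gripper": 1, "travel": [0, -0.3, -3.2], "twist": [1.5, 0, 0]}, {"gripper": 1, "travel": [0, -0.3, -3.2], "twist": [1.5, 0, 0]}, {"gripper": 1, "travel": [0, -0.3, -3.2], "twist": [1.5, 0, 0]}, {"gripper": 1, "travel": [0, -0.3, -3.2], "twist": [1.5, 0, 0]}, {"gripper": 1, "travel": [0, 0, -3.2], "twist": [1.5, 0, 0]}, {"gripper": 1, "travel": [0, 0, -3.2], "twist": [1.5, 0, 0]}, {"gripper": 1, "travel": [0, 0, -3.2], "twist": [1.5, 0, 0]}, {"gripper": 1, "travel": [0, 0, -3.2], "twist": [1.5, 0, 0]}, {"gripper": 1, "travel": [0, 0, -3.2], "twist": [1.1, 0, 0]}, {"gripper": 1, "travel": [0, 0, -2.0], "twist": [0, 0, 0]}, {"gripper": 1, "travel": [0, 0, 0], "twist": [0, 0, 0]}, {"gripper": 1, "travel": [0, 0, 0], "twist": [0, 0, 0]}]'

```text
time_s: 5.08
tcp_pos: [626.9, 28.3, 173.7]
orientation: [1.519, 0.983, -1.556]
contact_force: [-0.8, -0.5, -2.1]
finger_gap: 50.8
```

```bash
python3 st.py 595 149 190; python3 - <<'E'
from h import *
s=r.sense();np.save('pics/w3s.npy',np.r_[s['tcp_pos'],s['orientation']]);p,d=r.capture('wrist');cv2.imwrite('pics/w3.png',p);np.save('pics/w3.npy',d)
c=ext('wrist',s); print(proj(c,[[595,149,55],[595,149,68]]))
E
```

```text
5.0833 [626.87  28.29 173.72] [[-0.0278  0.9    -0.4351]
 [ 0.006  -0.4351 -0.9004]
 [-0.9996 -0.0276  0.0067]] [-0.07  0.54 -0.05  1.01  0.    1.95] [-0.8 -0.5 -2.1] 50.80322641682203
delta tool mm [-14.66 -81.65 -94.7 ] level twist deg y,z [0.38 1.58] yaw of y -25.802871591041033
[[162.37669286  79.34042943]
 [156.65133904  77.66561334]]
```

View pics/w3.png

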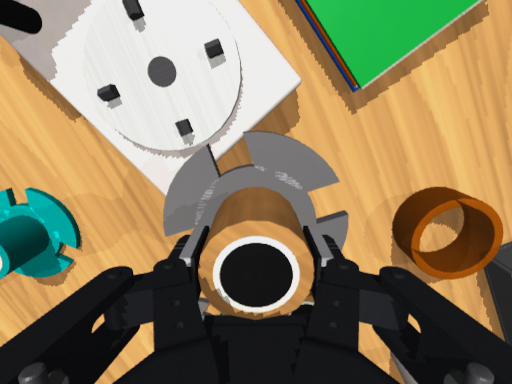

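The wrist view shows the reel held between the fingers. The plate hub is at (162,71) and the teeth are near (133,9), (214,48), (184,127) and (109,92). The projected top-camera estimate, (162,79), is off by some 8 px, so I'll measure again.

```bash
python3 - <<'E'
from h import *
a=np.load('pics/w3s.npy');s=dict(tcp_pos=a[:3],orientation=a[3:]);p=cv2.imread('pics/w3.png');c=ext('wrist',s);d=np.load('pics/w3.npy')
hsv=cv2.cvtColor(p,cv2.COLOR_BGR2HSV)
sub=np.zeros((384,512),bool); sub[0:140,85:235]=1
T=[]
for b in blobs((hsv[...,2]<125)&(hsv[...,1]<90)&sub,60,1500): print(b[0].round(1),b[1],ray(c,b[0],62)[0].round(1),ray(c,b[0],55)[0].round(1))
for u,v in [(130,80),(175,100),(200,90),(150,40)]:
    print((c[1].T@(np.linalg.inv(c[0])@[u,v,1]*d[v,u]-c[2])).round(1))
# held flange depth
for u,v in [(190,200),(280,150),(330,230),(230,180),(180,190),(310,170)]:
    q=np.linalg.inv(c[0])@[u,v,1]*d[v,u]; m=r.camera_model('wrist')['mount']
    print('fl tool',(m@np.r_[q,1])[:3].round(1))
E
```

```text
[133.1   9.2] 309 [602.7 200.5  62. ] [601.  203.7  55. ]
[213.6  48.5] 256 [645.4 148.9  62. ] [645.  150.6  55. ]
[161.6  71.3] 656 [599.5 152.9  62. ] [597.7 154.7  55. ]
[108.3  92.9] 274 [550.6 158.2  62. ] [547.3 160.2  55. ]
[183.9 127.1] 196 [593.7 106.5  62. ] [591.7 107.   55. ]
[570.  160.6  55.1]
[596.1 130.   54.8]
[619.6 127.6  55.6]
[601.7 178.7  56. ]
fl tool [ 31.3 -39.6 -17.8]
fl tool [ 31.1  14.5 -48.2]
fl tool [31.7 47.2  2.3]
fl tool [ 30.3 -14.8 -30.5]
fl tool [ 32.3 -45.4 -23.9]
fl tool [ 32.2  32.7 -36.1]
```

```bash
cat > hand.py <<'E'
from h import *
def hand(img,d,xf=31.5,dbg=None):
    m=r.camera_model('wrist');K=np.array([[m['fx'],0,m['cx']],[0,m['fy'],m['cy']],[0,0,1]]);M=m['mount']
    # treat tool frame with axes (y,z,-x) as 'world' so plane z = -xf
    A=np.eye(4);A[:3,:3]=[[0,1,0],[0,0,1],[-1,0,0]]   # (y,z,-x): right-handed? det
    Q=np.linalg.inv(A@M); c=(K,Q[:3,:3],Q[:3,3])
    vv,uu=np.mgrid[:384,:512]; 
    pts=np.c_[uu.ravel(),vv.ravel(),np.ones(uu.size)]@np.linalg.inv(K).T*d.reshape(-1,1)
    X=pts@(A@M)[:3,:3].T+(A@M)[:3,3]; 
    hsv=cv2.cvtColor(img,cv2.COLOR_BGR2HSV)
    near=(np.hypot(X[:,0],X[:,1])<66)&(abs(X[:,2]+xf)<5)&(d.ravel()>0)
    near=near.reshape(384,512)&(hsv[...,1]<75)&(hsv[...,2]<150)
    near[245:]=False
    pl=X[near.ravel()]; G=np.c_[pl[:,:2],np.ones(len(pl))]; co=np.linalg.lstsq(G,pl[:,2],rcond=None)[0]
    P=ray(c,np.c_[uu.ravel(),vv.ravel()],-xf)[:,:2]
    cs,_=cv2.findContours(near.astype(np.uint8),cv2.RETR_EXTERNAL,cv2.CHAIN_APPROX_NONE)
    k=np.concatenate([q for q in cs if cv2.contourArea(q)>30])[:,0]
    k=k[k[:,1]<240]; C=P[k[:,1]*512+k[:,0]]
    x0=np.zeros(2)
    for w in (8,5,3,2.5): 
        rr=np.hypot(*(C-x0).T); x0,e=circ(C[abs(rr-57.8)<w],57.8)
    a=np.radians(np.arange(0,360,.5)); S=np.zeros(720)
    for q in (44,47,50,53):
        uv=proj(c,np.c_[x0[0]+q*np.cos(a),x0[1]+q*np.sin(a),np.full(720,-xf)]).astype(np.float32)
        S+=cv2.remap((255*near).astype(np.float32),uv[:,:1],uv[:,1:],cv2.INTER_LINEAR)[:,0]
    g=S<510; gaps=[]; n=0
    for i in range(1,720):
        if g[i] and not g[i-1]: n=i
        if not g[i] and g[i-1]: gaps.append(((n+i-1)/4,(i-n)/2))
    return x0,e,gaps,np.degrees(co[:2]),co[2],near
E
python3 - <<'E'
from hand import *
p=cv2.imread('pics/w3.png');d=np.load('pics/w3.npy')
for xf in (31,32):
    x0,e,g,co,z,near=hand(p,d,xf); print(x0,e,g,'tilt',co,z)
cv2.imwrite('pics/near.png',near*255)
E
```

```text
[ 0.28746201 -0.4187629 ] 0.2999167197492625 [(92.75, 166.0), (252.5, 25.5), (339.5, 23.5)] tilt [-0.18892264 -0.21459322] -31.693624131819607
[ 0.20964748 -0.46111795] 0.2210030704908732 [(92.5, 165.5), (252.5, 25.5), (340.0, 23.5)] tilt [-0.20386777 -0.21209106] -31.714521564722215[ WARN:0@2.018] global loadsave.cpp:1063 imwrite_ Unsupported depth image for selected encoder is fallbacked to CV_8U.
```

View pics/near.png

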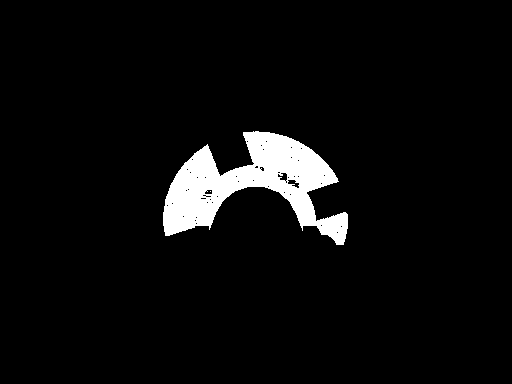

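>>> arm_command --plan '[{"gripper": 1, "travel": [0, -1.2, -1.5], "twist": [-0.5, 0.4, 1.5]}, {"gripper": 1, "travel": [0, -1.6, -2.0], "twist": [-0.5, 0, 0]}, {"gripper": 1, "travel": [0, -1.6, -2.0], "twist": [0, 0, 0]}, {"gripper": 1, "travel": [0, -1.6, -2.0], "twist": [0, 0, 0]}, {"gripper": 1, "travel": [0, -1.2, -1.5], "twist": [0, 0, 0]}, {"gripper": 1, "travel": [0, -0.5, -0.5], "twist": [0, 0, 0]}, {"gripper": 1, "travel": [0, 0, 0], "twist": [0, 0, 0]}, {"gripper": 1, "travel": [0, 0, 0], "twist": [0, 0, 0]}]'

```text
time_s: 5.8
tcp_pos: [592.0, 139.5, 166.6]
orientation: [1.521, 0.967, -1.542]
contact_force: [0.8, 0.2, -1.6]
finger_gap: 50.9
```

```bash
python3 st.py 597.2 153.5 130
```

```text
5.8 [591.96 139.5  166.59] [[-0.0113  0.9015 -0.4326]
 [-0.0032 -0.4327 -0.9015]
 [-0.9999 -0.0088  0.0078]] [ 0.11  0.5  -0.13  0.95 -0.    2.13] [ 0.8  0.2 -1.6] 50.88712506702794
delta tool mm [ 36.48  -1.01 -15.17] level twist deg y,z [0.45 0.51] yaw of y -25.640266421849805
```

>>> arm_command --plan '[{"gripper": 1, "travel": [1.0, -0.1, -0.8], "twist": [-0.5, 0.4, 0.5]}, {"gripper": 1, "travel": [1.5, 0, -0.6], "twist": [-0.4, 0, 0]}, {"gripper": 1, "travel": [0.8, 0, 0], "twist": [0, 0, 0]}, {"gripper": 1, "travel": [0, 0, 0], "twist": [0, 0, 0]}, {"gripper": 1, "travel": [0, 0, 0], "twist": [0, 0, 0]}]'

```text
time_s: 6.22
tcp_pos: [599.1, 144.6, 132.5]
orientation: [1.524, 0.963, -1.526]
contact_force: [-0.3, -0.6, -0.7]
finger_gap: 50.8
```

```bash
python3 st.py 597.2 153.5 110;  python3 - <<'E'
from h import *
s=r.sense();np.save('pics/w4s.npy',np.r_[s['tcp_pos'],s['orientation']]);p,d=r.capture('wrist');cv2.imwrite('pics/w4.png',p);np.save('pics/w4.npy',d)
p,d=r.capture('scene');cv2.imwrite('pics/s4.png',cv2.resize(p[200:384,200:440],None,fx=3,fy=3))
E
```

```text
6.2167 [599.1  144.59 132.5 ] [[ 0.0012  0.9045 -0.4265]
 [-0.0038 -0.4265 -0.9045]
 [-1.      0.0027  0.0029]] [ 0.12  0.54 -0.17  0.87 -0.    2.13] [-0.3 -0.6 -0.7] 50.79647596810377
delta tool mm [22.47 -5.58 -7.32] level twist deg y,z [ 0.17 -0.15] yaw of y -25.248395180149007
```

View pics/w4.png

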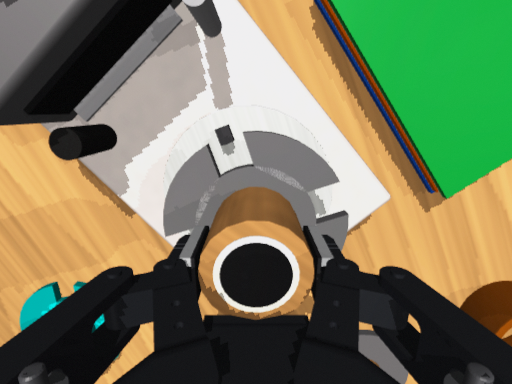

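View pics/s4.png

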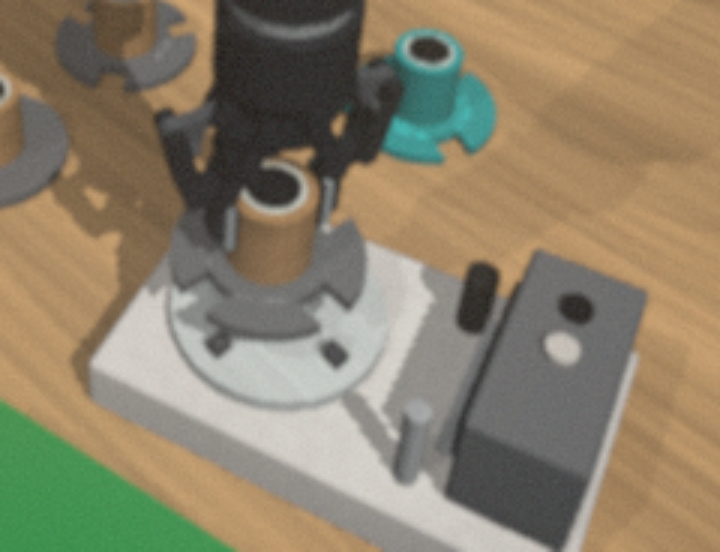

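>>> arm_command --plan '[{"gripper": 1, "travel": [0.4, -0.3, -0.4], "twist": [-0.4, 0.2, -0.1]}, {"gripper": 1, "travel": [0.5, -0.3, -0.4], "twist": [0, 0, 0]}, {"gripper": 1, "travel": [0, 0, 0], "twist": [0, 0, 0]}, {"gripper": 1, "travel": [0, 0, 0], "twist": [0, 0, 0]}, {"gripper": 1, "travel": [0, 0, 0], "twist": [0, 0, 0]}]'

```text
time_s: 6.73
tcp_pos: [598.1, 155.0, 125.0]
orientation: [1.525, 0.97, -1.517]
contact_force: [0.8, -0.3, -1.6]
finger_gap: 50.8
```

```bash
python3 st.py 597.2 153.5 110;  python3 - <<'E'
from hand import *
s=r.sense();np.save('pics/w5s.npy',np.r_[s['tcp_pos'],s['orientation']]);p,d=r.capture('wrist');cv2.imwrite('pics/w5.png',p);np.save('pics/w5.npy',d)
x0,e,g,co,z,near=hand(p,d,31.7); print(x0,e,g,'tilt',co,z)
c=ext('wrist',s)
hsv=cv2.cvtColor(p,cv2.COLOR_BGR2HSV)
sub=np.zeros((384,512),bool); sub[80:180,190:270]=1
for b in blobs((hsv[...,2]<100)&sub&~near,40,600):
    w=ray(c,b[0],63)[0]; print(b[0],b[1],w,np.hypot(*(w[:2]-[597.6,153.8])),np.degrees(np.arctan2(w[1]-153.8,w[0]-597.6)))
E
```

```text
6.7333 [598.15 154.99 125.01] [[ 0.0045  0.9073 -0.4204]
 [ 0.0011 -0.4204 -0.9073]
 [-1.      0.0036 -0.0028]] [ 0.13  0.54 -0.18  0.85  0.    2.14] [ 0.8 -0.3 -1.6] 50.75589260292426
delta tool mm [15.   -0.29  1.79] level twist deg y,z [-0.16 -0.21] yaw of y -24.85846642400521
[ 0.39690364 -0.37764202] 0.2873088531911989 [(92.75, 165.0), (252.0, 25.5), (339.75, 24.0)] tilt [-0.21106257 -0.19473309] -31.713913291536706
[231.69615385 149.28076923] 260 [602.58927456 202.15046937  63.        ] 48.60720882017359 84.10851286897378
```

View pics/w5.png

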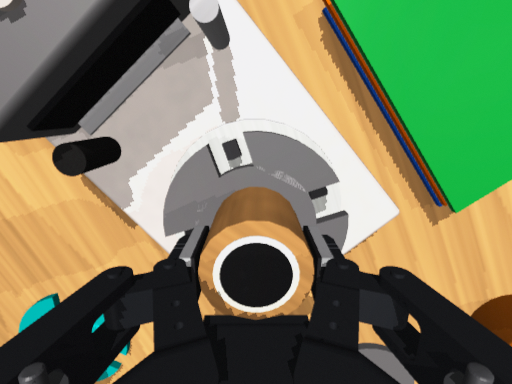

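Two teeth now show inside the notches, at (232,149) and (319,193). The measured tooth is 48.6 mm out, and the reel and plate phases agree to 0.3°. I'll shift about 1.7 mm and lower until just above the teeth.

>>> arm_command --plan '[{"gripper": 1, "travel": [0.3, 0, 0.1], "twist": [0, -0.1, -0.2]}, {"gripper": 1, "travel": [0.4, 0, 0.05], "twist": [0, 0, 0]}, {"gripper": 1, "travel": [0.3, 0, 0], "twist": [0, 0, 0]}, {"gripper": 1, "travel": [0, 0, 0], "twist": [0, 0, 0]}, {"gripper": 1, "travel": [0, 0, 0], "twist": [0, 0, 0]}, {"gripper": 1, "travel": [0, 0, 0], "twist": [0, 0, 0]}]'

```text
time_s: 7.28
tcp_pos: [597.7, 153.5, 114.2]
orientation: [1.522, 0.972, -1.52]
contact_force: [0.7, -0.8, -1.8]
finger_gap: 50.9
```

```bash
python3 st.py 597.2 153.5 94.7;  python3 - <<'E'
from hand import *
s=r.sense();p,d=r.capture('wrist');cv2.imwrite('pics/w6.png',cv2.resize(p[100:280,130:380],None,fx=3,fy=3))
E
```

```text
7.2833 [597.65 153.48 114.15] [[ 6.000e-04  9.074e-01 -4.203e-01]
 [ 8.000e-04 -4.203e-01 -9.074e-01]
 [-1.000e+00  2.000e-04 -1.000e-03]] [ 0.13  0.56 -0.18  0.83  0.    2.14] [ 0.7 -0.8 -1.8] 50.85366255438027
delta tool mm [19.45 -0.42  0.19] level twist deg y,z [-0.06 -0.01] yaw of y -24.851671378701443
```

View pics/w6.png

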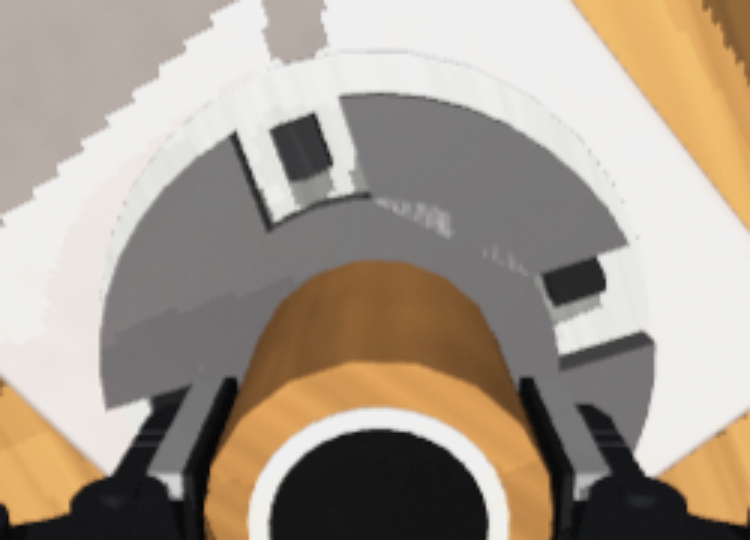

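```bash
python3 - <<'E'
from hand import *
s=r.sense();p,d=r.capture('wrist');cv2.imwrite('pics/w7.png',p)
x0,e,g,co,z,near=hand(p,d,31.7); print(x0,e,g)
m=r.camera_model('wrist');c=ext('wrist',s);hsv=cv2.cvtColor(p,cv2.COLOR_BGR2HSV)
Rm=R.from_rotvec(s['orientation']).as_matrix()
sub=np.zeros((384,512),bool); sub[135:163,216:244]=1; sub[184:206,306:336]=1
for b in blobs((hsv[...,2]<70)&sub,40,900):
    for zz in (64,66):
        w=ray(c,b[0],zz)[0]; t=Rm.T@(w-s['tcp_pos']); q=t[1:]-x0
        print(b[0].round(1),b[1],zz,'world',w.round(1),'rel reel r',np.hypot(*q).round(1),'ang',np.degrees(np.arctan2(q[1],q[0]))%360)
E
```

```text
[ 0.36416221 -0.40602156] 0.29851456911030994 [(92.75, 165.0), (252.25, 25.0), (339.75, 23.0)]
[230.3 148.7] 274 64 world [602.8 202.3  64. ] rel reel r 48.8 ang 250.55416149816958
[230.3 148.7] 274 66 world [603.1 202.5  66. ] rel reel r 49.0 ang 250.85692654060426
[320.9 193.4] 211 64 world [645.  149.4  64. ] rel reel r 46.9 ang 340.3892898371697
[320.9 193.4] 211 66 world [644.8 150.2  66. ] rel reel r 46.7 ang 339.492941124032
```

Both teeth lie within about 1.5° and 1 mm of the notch centres. Lowering slowly.

>>> arm_command --plan '[{"gripper": 1, "travel": [0.3, 0, 0], "twist": [0, 0, 0]}, {"gripper": 1, "travel": [0.3, 0, 0], "twist": [0, 0, 0]}, {"gripper": 1, "travel": [0.3, 0, 0], "twist": [0, 0, 0]}, {"gripper": 1, "travel": [0.3, 0, 0], "twist": [0, 0, 0]}, {"gripper": 1, "travel": [0.2, 0, 0], "twist": [0, 0, 0]}, {"gripper": 1, "travel": [0, 0, 0], "twist": [0, 0, 0]}, {"gripper": 1, "travel": [0, 0, 0], "twist": [0, 0, 0]}]'

```text
time_s: 7.97
tcp_pos: [597.9, 153.5, 98.8]
orientation: [1.522, 0.972, -1.52]
contact_force: [1.0, 0.2, -2.3]
finger_gap: 51.0
```

```bash
python3 st.py 597.2 153.5 94.7
```

```text
7.9667 [597.87 153.52  98.79] [[ 1.100e-03  9.074e-01 -4.203e-01]
 [ 8.000e-04 -4.203e-01 -9.074e-01]
 [-1.000e+00  6.000e-04 -1.200e-03]] [ 0.13  0.57 -0.2   0.8   0.    2.14] [ 1.   0.2 -2.3] 50.96505945754457
delta tool mm [ 4.09 -0.6   0.3 ] level twist deg y,z [-0.07 -0.04] yaw of y -24.852249652982433
```

Still no contact, and the underside is now below the tooth tips. About 4 mm to go.

>>> arm_command --plan '[{"gripper": 1, "travel": [0.12, -0.04, 0], "twist": [0, 0, 0]}, {"gripper": 1, "travel": [0.12, 0, 0], "twist": [0, 0, 0]}, {"gripper": 1, "travel": [0.06, 0, 0], "twist": [0, 0, 0]}, {"gripper": 1, "travel": [0, 0, 0], "twist": [0, 0, 0]}]'

```text
time_s: 8.3
tcp_pos: [597.6, 153.7, 95.6]
orientation: [1.523, 0.972, -1.52]
contact_force: [-0.0, 0.5, -1.8]
finger_gap: 50.9
```

>>> arm_command --plan '[{"gripper": 1, "travel": [0.06, 0, 0], "twist": [0, 0, 0]}, {"gripper": 1, "travel": [0.05, 0, 0], "twist": [0, 0, 0]}, {"gripper": 1, "travel": [0, 0, 0], "twist": [0, 0, 0]}]'

```text
time_s: 8.55
tcp_pos: [597.8, 153.9, 95.2]
orientation: [1.523, 0.972, -1.519]
contact_force: [0.5, 0.8, -1.9]
finger_gap: 51.2
```

>>> arm_command --plan '[{"gripper": 1, "travel": [0.1, 0, 0], "twist": [0, 0, 0]}, {"gripper": 1, "travel": [0.1, 0, 0], "twist": [0, 0, 0]}, {"gripper": 1, "travel": [0, 0, 0], "twist": [0, 0, 0]}]'

```text
time_s: 8.8
tcp_pos: [598.0, 154.0, 95.3]
orientation: [1.524, 0.971, -1.518]
contact_force: [-0.3, -0.5, -2.6]
finger_gap: 50.8
```

>>> arm_command --plan '[{"gripper": 1, "travel": [0.15, 0, 0], "twist": [0, 0, 0]}, {"gripper": 1, "travel": [0.15, 0, 0], "twist": [0, 0, 0]}, {"gripper": 1, "travel": [0.15, 0, 0], "twist": [0, 0, 0]}]'

```text
time_s: 9.05
tcp_pos: [598.3, 154.3, 94.9]
orientation: [1.525, 0.97, -1.516]
contact_force: [-4.0, -1.2, 11.8]
finger_gap: 50.6
```

```bash
python3 st.py 597.2 153.5 94.7;  python3 - <<'E'
from hand import *
s=r.sense();p,d=r.capture('wrist');cv2.imwrite('pics/w8.png',cv2.resize(p[100:280,130:380],None,fx=3,fy=3))
x0,e,g,co,z,near=hand(p,d,31.7); print(x0,e,g,co,z)
c=ext('wrist',s);K,Rm,t=c
# world heights of flange top and plate top
hs=cv2.cvtColor(p,cv2.COLOR_BGR2HSV)
vv,uu=np.mgrid[:384,:512];q=np.c_[uu.ravel(),vv.ravel(),np.ones(uu.size)]@np.linalg.inv(K).T*d.reshape(-1,1)
W=(q-t)@Rm; rr=np.hypot(W[:,0]-597.6,W[:,1]-153.8)
print('flange z',np.median(W[near.ravel(),2]),'plate z',np.median(W[(rr>60)&(rr<65)&(d.ravel()>0)&(vv.ravel()<190)&(hs[...,2].ravel()>170),2]))
p,d=r.capture('scene');cv2.imwrite('pics/s8.png',cv2.resize(p[220:360,220:400],None,fx=4,fy=4))
print(r.sense()['contact_force'])
E
```

```text
9.05 [598.3  154.25  94.9 ] [[ 0.0056  0.9075 -0.42  ]
 [ 0.0014 -0.42   -0.9075]
 [-1.      0.0045 -0.0036]] [ 0.13  0.58 -0.21  0.78  0.    2.14] [-4.  -1.2 11.8] 50.64149650965023
delta tool mm [ 0.19 -0.69  1.15] level twist deg y,z [-0.21 -0.26] yaw of y -24.836846286015486
[ 0.23075715 -0.2203741 ] 0.21391825277791554 [(92.25, 165.0), (241.5, 3.5), (248.25, 1.0), (260.25, 9.0), (330.5, 4.5), (349.25, 4.0)] [-0.16235846 -0.01593003] -31.59873968668492
flange z 63.363411597255464 plate z 55.39412353157715
[-4.20439078 -1.17293702 11.08196959]
```

View pics/w8.png

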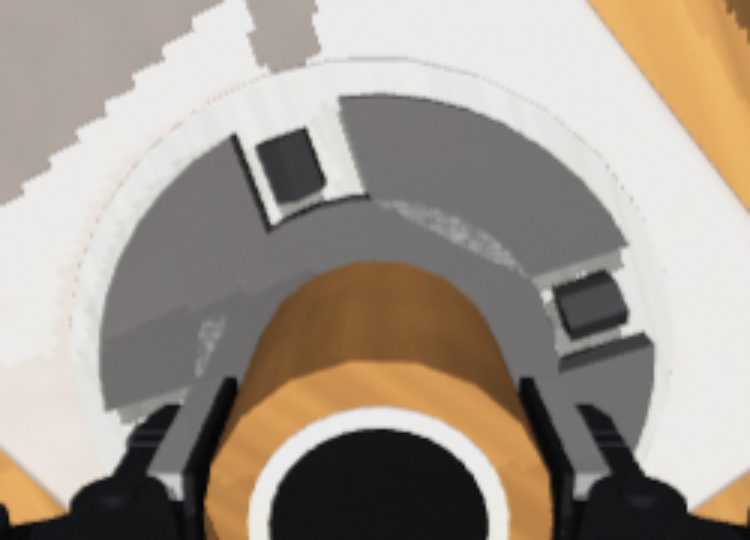

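View pics/s8.png

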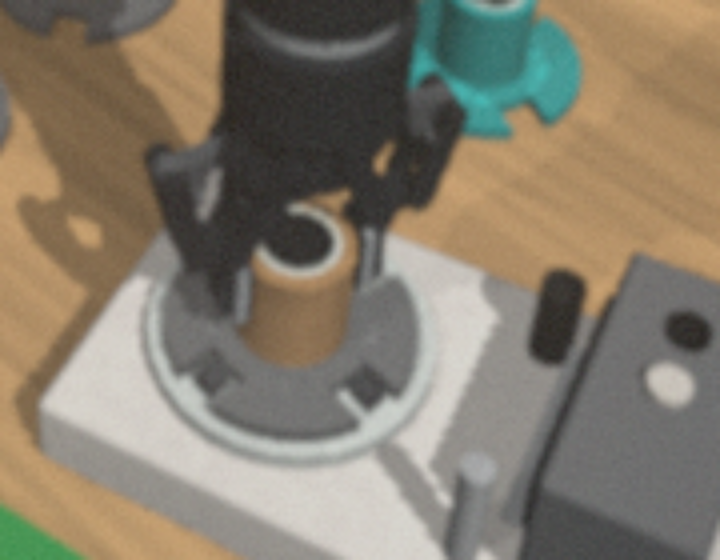

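The flange top is at 63.4 and the plate top at 55.4, which is exactly the 8 mm flange thickness. The pictures show the teeth standing in the notches, and contact is about 12 N. The reel is seated, so I'll release it.

>>> arm_command --plan '[{"gripper": 0.3, "travel": [0, 0, 0], "twist": [0, 0, 0]}, {"gripper": 0, "travel": [0, 0, 0], "twist": [0, 0, 0]}, {"gripper": 0, "travel": [0, 0, 0], "twist": [0, 0, 0]}, {"gripper": 0, "travel": [0, 0, 0], "twist": [0, 0, 0]}, {"gripper": 0, "travel": [0, 0, 0], "twist": [0, 0, 0]}, {"gripper": 0, "travel": [0, 0, 0], "twist": [0, 0, 0]}]'

```text
time_s: 9.65
tcp_pos: [599.7, 154.2, 95.2]
orientation: [1.528, 0.969, -1.513]
contact_force: [-0.3, 0.8, -0.2]
finger_gap: 85.5
```

```bash
python3 st.py 597.2 153.5 200
```

```text
9.65 [599.68 154.24  95.2 ] [[ 0.0084  0.9074 -0.4202]
 [ 0.0019 -0.4203 -0.9074]
 [-1.      0.0068 -0.0052]] [ 0.13  0.58 -0.21  0.78  0.    2.14] [-0.3  0.8 -0.2] 85.52194786651222
delta tool mm [-104.82   -1.22    1.17] level twist deg y,z [-0.3  -0.39] yaw of y -24.851101088439346
```

>>> arm_command --plan '[{"gripper": 0, "travel": [-0.8, -0.1, 0.1], "twist": [0, -0.3, -0.4]}, {"gripper": 0, "travel": [-1.5, 0, 0], "twist": [0, 0, 0]}, {"gripper": 0, "travel": [-2.5, 0, 0], "twist": [0, 0, 0]}, {"gripper": 0, "travel": [-3, 0, 0], "twist": [0, 0, 0]}, {"gripper": 0, "travel": [-3, 0, 0], "twist": [0, 0, 0]}, {"gripper": 0, "travel": [-2, 0, 0], "twist": [0, 0, 0]}, {"gripper": 0, "travel": [0, 0, 0], "twist": [0, 0, 0]}, {"gripper": 0, "travel": [0, 0, 0], "twist": [0, 0, 0]}]'

```text
time_s: 10.32
tcp_pos: [596.4, 153.4, 224.6]
orientation: [1.515, 0.976, -1.529]
contact_force: [0.3, -0.5, -0.4]
finger_gap: 85.1
```

```bash
python3 - <<'E'
from h import *
s=r.sense();p,d=r.capture('wrist');cv2.imwrite('pics/w9.png',p)
c=ext('wrist',s);K,Rm,t=c
hs=cv2.cvtColor(p,cv2.COLOR_BGR2HSV)
vv,uu=np.mgrid[:384,:512];q=np.c_[uu.ravel(),vv.ravel(),np.ones(uu.size)]@np.linalg.inv(K).T*d.reshape(-1,1)
W=(q-t)@Rm; rr=np.hypot(W[:,0]-597.6,W[:,1]-153.8)
f=(rr>30)&(rr<56)&(abs(W[:,2]-63)<4)&(hs[...,2].ravel()<150); 
co=np.linalg.lstsq(np.c_[W[f,:2]-[597.6,153.8],np.ones(f.sum())],W[f,2],rcond=None)[0]
print('flange z, tilt deg',co[2],np.degrees(co[:2]),'plate',np.median(W[(rr>60)&(rr<65)&(d.ravel()>0)&(hs[...,2].ravel()>170),2]),s['tcp_pos'],s['contact_force'])
p,d=r.capture('top');cv2.imwrite('pics/t9.png',p)
ct=ext('top')
for g in [(456,-136),(611,-118)]: print(flange(ct,p,8,g)[0])
E
```

```text
flange z, tilt deg 63.47312694376629 [0.05805684 0.01815552] plate 55.44636961753768 [596.37595557 153.39657826 224.64720425] [ 0.2793997  -0.45530284 -0.44444813]
[ 455.87507683 -136.40363929]
[ 610.19977772 -118.11418173]
```

View pics/w9.png

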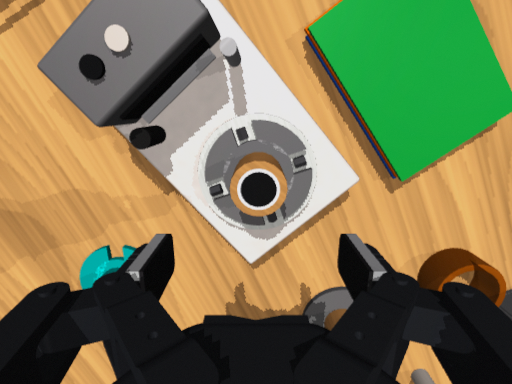

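View pics/t9.png

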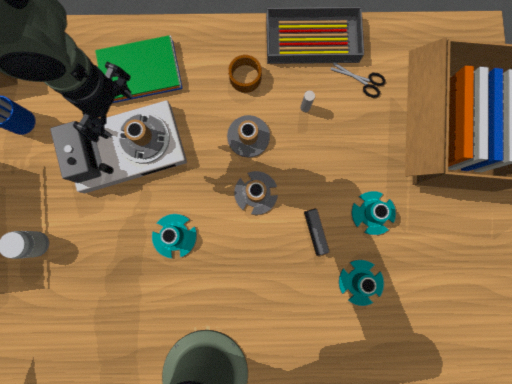

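The wrist view shows the reel flat on the plate at (259,175), with all four teeth standing in its notches. In the top view the other reels are still at (249,135) and (257,192), and the gripper is clear.

```bash
python3 -c "
from rig import r
print(r.sign_off())"
```

```text
the job is handed in; nothing more can be done
None
```

The grey four-notch reel is seated on the dispenser's drive plate, and I handed the job in at about 10.4 s. I gripped it by its roll, turned it about 15° so the notches met the teeth, lowered it until it pressed with about 12 N, then let go and backed off.

**Last checks:**
- **Seating:** the flange top is 8.0 mm above the plate top, which is the flange thickness, and its tilt is under 0.1°. All four teeth can be seen standing in the notches.
- **Other reels:** the plain and three-notch grey reels are within 0.4 mm of where they stood, and the turquoise ones look unmoved in the top view.
- **Robot:** the gripper is open and about 130 mm above its release height, touching nothing.

**One disagreement:** the top and wrist cameras differed by about 3 mm in y, by the same amount at the reel and at the plate. I used the wrist camera's values, and the fit bore that out.

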